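# Close the disc cutter on the brass strip

## Robot

A 6-joint arm with a two-finger parallel gripper is mounted at the origin on the work surface. World frame = base frame: x ahead of the robot, y to its left, z up, the work surface at z = 0. Lengths are in m, angles in rad, forces in N, time in s.
With the tool pointing down it reaches from about 0.3 to 0.85 m from the base axis. Payload 5.4 kg.
Tool frame: the origin (TCP) lies midway between the tips of the shut fingers; the grasp point (between the pads) lies 19 mm behind it; z points along the fingers, y is the line along which they close (so a half turn about z gives the same grasp; the last joint's range is limited). The gripper opens to 85 mm and grips with 20 to 120 N. Pads are 22 mm wide; open, the fingers measure 114 mm over their backs; the gripper's body (76 mm by 85 mm) begins 54 mm behind the grasp point. The pads swing forward as they close: fully open they stand 13 mm farther back than shut.
Start: joints at [-1.359, 0.158, 1.597, -0, 1.386, -0.21], TCP at [0.235, -0.525, 0.231] pointing down, gripper open.
Joint ranges: [-2.91, 2.91], [-0.94, 2.29], [0.18, 2.7], [-1.29, 4.43], [0.17, 2.64], [-3, 3]. Speed limits (rad/s): [2.57, 2.57, 3.14, 3.14, 3.14, 3.14].

## Interface

Orientations are given as a unit quaternion [x, y, z, w].
In Python, from rig import r gives the robot as it stands. The module is installed in compiled form; this text tells all that it offers. Calls block until the motion is done:
- r.movep(position, orientation): joint-space move of the TCP to a pose.
- r.line_to(position, frame=None, speed=0.15, contact_N=None): straight line of the TCP; frame=None keeps the orientation; speed is the mean speed in m/s. With contact_N (N) it stops when the force on the tool has changed by that much, and returns True; else False.
- r.movej(angles): joint-space move.
- r.open() and r.clamp(grasp_force=None): open the fingers fully, or close them until they stop; grasp_force is the grip in N (None keeps the last).
- r.dwell(seconds).
- r.inverse_kinematics(position, orientation): joint angles nearest the present ones, or None.
- r.state(): the state.
- r.read_camera(name): name is "scene" or "top"; returns a dict with "frame" (384x512x3 uint8, red, green, blue), "vertical_fov" (degrees; the focal length in pixels is half the picture's height over the tangent of half this angle, whatever the lens; pixels are square), "cx", "cy" (the principal point, pixels), "world_to_cam" (4x4, takes a point from world to camera coordinates). Camera axes: x right, y up, looking along -z (the intrinsics and any distortion apply to the point x, -y, -z); pixel columns grow to the right and rows downward; lengths in m; the calibration is good to about 2 mm. A picture is of the moment at which its call begins. There is no depth.
A pose or a line that the arm cannot do raises r.IKError and nothing moves.
- r.job_done(): hands the job in; it is judged then, once.
The state is a dict: "t": time; "joint_positions": joint angles; "qd": joint speeds; "joint_torque": joint torques, N m; "eef_pos": TCP position; "orientation": TCP orientation; "contact_force": force on the tool from outside, world axes, zero at the start; "ft_torque": the same for the moment, N m; "finger_gap": opening from 0.0 (shut) to 1.0 (fully open); "grasp_force": force on a finger pad.
Only numpy, scipy, OpenCV 4.12 (cv2) and the standard library are available. Lean on these libraries where they do the work, as an engineer would, in place of code of your own. Each camera call takes 0.05 s, during which the arm holds its last target. There are 200 camera calls.

## Task

Close the disc cutter over the brass strip and hold it shut, ready for the punch. Take the loose steel guide plate, rest it lightly on the tips of the two locating pins about a centimetre out of place, slide it over the now hidden pins until it drops onto them, then press it down against its lifting springs until it lies flat on the strip. Finish while still pressing it shut with the gripper, and leave the punch, mallet, tin and pliers stand where they are.

Things in the scene. Friction and masses are not known exactly. Their poses are not given: they have to be found in the camera images.
- guide_plate: Loose ground steel plate lying flat on the bench, 100 mm long (own x) by 52 mm wide (own y) by 12 mm thick, 0.37 to 0.53 kg. Origin: centre of its underside, z up. Same after a half turn: fits either way round. Grip it from above across its width. Three punch holes on the long centre line (16 mm at the centre, 10 mm at x = +22 and -22 mm) besides two pin holes.
- hole_a (a point): Middle, on the underside, of one through hole of the plate for a locating pin: 9.6 mm across, at the plate's own (x, y) = (+36, -16) mm.
- hole_b (a point): The plate's other, equal pin hole, on the underside, at own (x, y) = (-36, +16) mm.
- die_block: Base of the disc cutter, fixed: rubber sole 140 x 88 x 8 mm, on it a dark steel block 100 (own x) x 52 (own y) x 30 mm, outline as the plate. Origin: centre of the sole's underside on the bench. A brass strip 22 mm wide, 2 mm thick is fixed along the middle of the block's top, own x = -60 to +100 mm, sticking out at both ends. Four sprung lift pins at x = +-20, y = +-18 mm.
- die_face (a point): Centre of the block's top face, under the strip, 38 mm above the bench, axes as the block. The plate belongs centred on it, long axis along the block's. Height of the plate's underside above it: 14 mm resting on the locating pins' tips, 6 mm when dropped onto them and resting on the lift pins, 2 mm when pressed flat on the strip.
- dowel_a (a point): Tip of one locating pin, 14 mm above the die face, at the block's own (x, y) = (+36, -16) mm. Steel pin 8 mm across, its top 3 mm tapering to a flat tip 4 mm across; 0.8 mm clearance all round in the plate's hole.
- dowel_b (a point): Tip of the other, equal locating pin, 14 mm above the die face, at the block's own (x, y) = (-36, +16) mm.
- lift0 (a joint): One of four equal sprung lift pins, 6 mm across, top 6 mm above the die face. Value: how far it is pressed down (0 up, 0.004 m plate flat on the strip). Together the four start to give at about 7 N and reach the strip at about 13 N, 4 to 5 N of which is the plate's own weight; let go, the plate springs up again.
- punch: Bystander: round steel punch standing on its end, 16 to 19 mm across, 62 mm high. Origin: centre of its foot.
- tin: Bystander: low round blue tin, 93 mm across, 35 mm high. Origin: centre of its underside.
- mallet: Bystander: brass-headed mallet with wooden handle, lying on the bench, 240 mm long.
- pliers_stand: Bystander: clear plastic stand with four pliers astride it, base 110 x 140 mm, 180 mm high. Origin: centre of its underside.
Mind the look-alikes: they are no part of the job. Of the things that look like the die_block, the smallest one is meant.

How it is judged:
On the way, in this order (a step that is already met when the one before it is completed fails the run):
1. the plate rests on the tips of the locating pins, out of place (contact force between guide_plate and die_block above 0.3 N and z of guide_plate in the frame of die_face between 0.0115 and 0.018 m and horizontal distance between guide_plate and die_face below 0.03 m and angle between guide_plate's own z axis and vertical below 0.15 rad), for 0.1 s.
2. the plate has dropped onto both pins (z of guide_plate in the frame of die_face below 0.0085 m and horizontal distance between guide_plate and die_face below 0.003 m and angle between the x axis of guide_plate and the x axis of die_block, either way round below 0.06 rad), for 0.2 s.
At the end, for the whole second after the job is handed in: The guide plate is on both locating pins (centred within 3 mm, aligned within 0.06 rad), level within 0.035 rad and pressed shut: its underside within 1.4 mm of the brass strip, at rest, with the gripper fingers still pressing on it with more than 2 N (z of guide_plate in the frame of die_face below 0.0034 m and horizontal distance between guide_plate and die_face below 0.003 m and angle between the x axis of guide_plate and the x axis of die_block, either way round below 0.06 rad and angle between guide_plate's own z axis and vertical below 0.035 rad and linear speed of guide_plate below 0.01 m/s and contact force between the fingers and guide_plate above 2 N); the arm keeps its last pose, push and grip.
It fails at once if a bystander is moved more than 25 mm (distance of any of punch, tin, mallet, pliers_stand from where it was at the start of the episode above 0.025 m).
It also fails if it takes over 38 s, if anything falls off the work surface, if the arm or the gripper's body presses on something with over 40 N, if the wrist force passes 120 N, or if a joint passes its speed limit or range.

## Working session

There is one attempt and no reset: what is moved stays moved. The work goes in short steps, each a Python script; the robot and the scene stay as the last script left them, time stands still between calls to the robot, and variables do not carry over. Pictures are saved under pics/ and viewed, at most 10 in all, crops included, and the job is handed in when it is done.

```bash
mkdir -p pics
python3 - <<'E'
from rig import r
import cv2,numpy as np,pickle
d={}
for n in("scene","top"):
    c=r.read_camera(n);d[n]=c
    cv2.imwrite(f"pics/{n}0.png",c["frame"][:,:,::-1])
    print(n,{k:v for k,v in c.items() if k!="frame"})
pickle.dump(d,open("c0.pkl","wb"))
s=r.state();print(s["t"],s["eef_pos"],s["orientation"],s["contact_force"])
E
```

```text
scene {'vertical_fov': 47.9554465365014, 'cx': 255.14385925360546, 'cy': 189.60069655395887, 'world_to_cam': array([[-0.03655057,  0.99912592,  0.02028434, -0.01805061],
       [-0.59692011, -0.03810685,  0.80139519,  0.25485135],
       [ 0.80146767,  0.01718332,  0.59779118, -1.58008225],
       [ 0.        ,  0.        ,  0.        ,  1.        ]])}
top {'vertical_fov': 48.772233174604594, 'cx': 256.44056218237233, 'cy': 180.6731687576387, 'world_to_cam': array([[-0.0288482 , -0.99942643,  0.01773656,  0.02274217],
       [ 0.98314716, -0.0251648 ,  0.18107565, -0.54358484],
       [-0.18052545,  0.02266136,  0.98330922, -1.00205016],
       [ 0.        ,  0.        ,  0.        ,  1.        ]])}
0.1 [ 0.23531172 -0.52404134  0.23037467] [ 9.77836838e-01  2.09366479e-01  1.46972800e-05 -8.91923758e-04] [ 0.29852733  0.3902599  -0.07125208]
```

View pics/scene0.png

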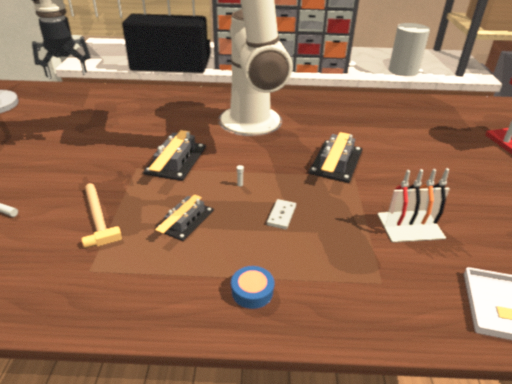

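View pics/top0.png

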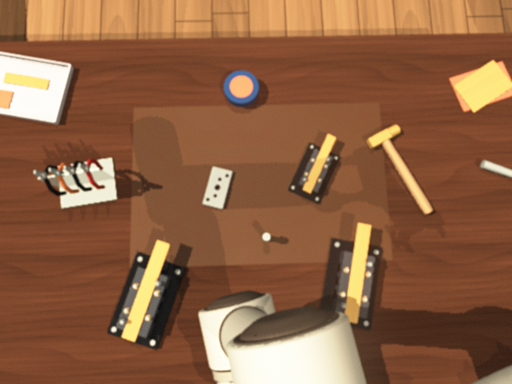

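Three disc cutters are visible in the top view, at (315,170), (148,293) and (355,280), which are (185,217), (336,157) and (175,155) in the scene view. The one at (315,170) is clearly the smallest, although it lies nearest the scene camera, so it fits. The plate is at top (218,187) and scene (282,214), the punch at (266,237) in the top view. I'll confirm with an enlarged crop.

```bash
cat > h.py <<'E'
import cv2,numpy as np
def ray(c,u,v):
    f=192/np.tan(np.radians(c["vertical_fov"]/2));M=c["world_to_cam"];R=M[:3,:3]
    return -R.T@M[:3,3], R.T@np.array([(u-c["cx"])/f,-(v-c["cy"])/f,-1])
def onplane(c,u,v,z):
    o,d=ray(c,u,v);return o+d*(z-o[2])/d[2]
def proj(c,p):
    f=192/np.tan(np.radians(c["vertical_fov"]/2));q=c["world_to_cam"]@np.append(p,1)
    return np.array([c["cx"]+f*q[0]/-q[2],c["cy"]-f*q[1]/-q[2]])
def tri(c1,uv1,c2,uv2):
    o1,d1=ray(c1,*uv1);o2,d2=ray(c2,*uv2);d1/=np.linalg.norm(d1);d2/=np.linalg.norm(d2)
    s=np.linalg.lstsq(np.c_[d1,-d2],o2-o1,rcond=None)[0]
    a,b=o1+s[0]*d1,o2+s[1]*d2;return (a+b)/2,np.linalg.norm(a-b)
E
python3 - <<'E'
import pickle,cv2,numpy as np
d=pickle.load(open("c0.pkl","rb"));t=d["top"]["frame"];s=d["scene"]["frame"]
k=lambda im,u,v,w,h:cv2.resize(im[v:v+h,u:u+w],(w*6,h*6) if 0 else (400,300),interpolation=cv2.INTER_CUBIC)
a=np.hstack([k(t,278,126,80,60+20-20),k(t,188,157,60,45+0)])
a=np.hstack([k(t,270,126,100,75),k(t,188,164,64,48)])
b=np.hstack([k(s,140,180,100,75),k(s,250,190,64,48)])
cv2.imwrite("pics/crop.png",np.vstack([a,b])[:,:,::-1])
E
```

```text
(no output)
```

View pics/crop.png

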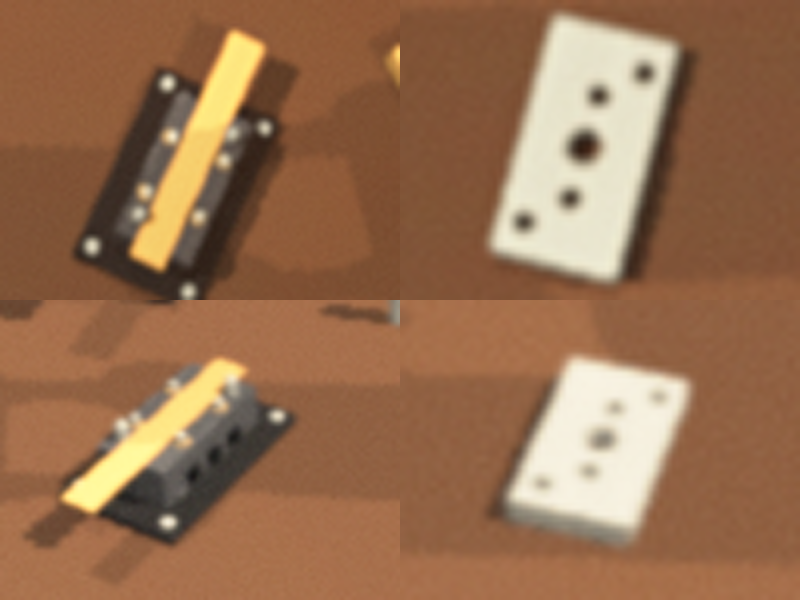

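The crop confirms the small cutter: brass strip with the longer end toward the upper right, four lift pins, and locating pins at about (328,159) and (304.5,179) in the top view. The plate's hole pattern matches its description. Next I measure both.

```bash
cat > meas.py <<'E'
import pickle,cv2,numpy as np
from h import *
d=pickle.load(open("c0.pkl","rb"));T,S=d["top"],d["scene"]
def mask(c,lo,hi,box):
    hsv=cv2.cvtColor(c["frame"],cv2.COLOR_RGB2HSV);m=cv2.inRange(hsv,lo,hi);o=np.zeros_like(m);u,v,w,h=box
    o[v:v+h,u:u+w]=m[v:v+h,u:u+w];return o
def rectc(m):
    c=max(cv2.findContours(m,cv2.RETR_EXTERNAL,cv2.CHAIN_APPROX_NONE)[0],key=cv2.contourArea)
    return c[:,0].astype(float)
def fit(c,m,z):   # rectangle in the world plane z; half-pixel growth ignored
    P=np.array([onplane(c,u,v,z)[:2] for u,v in rectc(m)])
    (x,y),(w,h),a=cv2.minAreaRect((P*1000).astype(np.float32))
    if w<h: w,h,a=h,w,a+90
    return np.round([x,y,w,h,(a+90)%180-90],2)
def blob(c,uv,sign,r=3):  # local bright/dark centroid
    g=cv2.cvtColor(c["frame"],cv2.COLOR_RGB2GRAY).astype(float)*sign;u,v=map(round,uv)
    p=g[v-r:v+r+1,u-r:u+r+1];w=np.clip(p-np.percentile(p,60),0,None)
    V,U=np.mgrid[v-r:v+r+1,u-r:u+r+1];return np.array([(w*U).sum(),(w*V).sum()])/w.sum()
mt=mask(T,(15,110,130),(35,255,255),(285,125,62,75));ms=mask(S,(15,110,130),(35,255,255),(150,188,60,50))
print("strip top",fit(T,mt,.04),"scene",fit(S,ms,.04))
pt=mask(T,(0,0,150),(180,70,255),(195,160,45,55));ps=mask(S,(0,0,185),(180,75,255),(260,195,42,40))
print("plate top",fit(T,pt,.012),"scene",fit(S,ps,.012))
ht=[blob(T,(188+x*.16,164+y*.16),-1) for x,y in((644,72),(598,97),(583,147),(570,198),(524,222)) for x in [x-400]]
hs=[blob(S,(250+(x-400)*.16,190+(y-300)*.16),-1,2) for x,y in((657,397),(614,408),(601,439),(589,470),(541,483))]
for a,b in zip(ht,hs):
    p,e=tri(T,a,S,b);print("hole",np.round(onplane(T,*a,.012)*1000,1),"tri",np.round(p*1000,1),round(e*1000,1))
L={"dow":[(232,132),(138,213)],"lift":[(172,135),(223,160),(145,191),(198,217)],"screw":[(167,83),(264,127),(92,245),(188,292)]}
Z={"dow":.052,"lift":.044,"screw":.009}
for k in L:
    q=[onplane(T,*blob(T,(270+x/4,126+y/4),1,2),Z[k])[:2]*1000 for x,y in L[k]]
    print(k,np.round(q,1).tolist(),"mean",np.round(np.mean(q,0),1))
for a,b in(((232,132),(233,380)),((138,213),(122,425))):
    p,e=tri(T,blob(T,(270+a[0]/4,126+a[1]/4),1,2),S,blob(S,(140+b[0]/4,180+(b[1]-300)/4),1,2));print("dow tri",np.round(p*1000,1),round(e*1000,1))
for a,b in zip(L["screw"][1:],((277,416),None,(168,522))):
    if b:
        p,e=tri(T,blob(T,(270+a[0]/4,126+a[1]/4),1,2),S,blob(S,(140+b[0]/4,180+(b[1]-300)/4),1,2));print("screw tri",np.round(p*1000,1),round(e*1000,1))
print("punch",onplane(T,266,237,.06))
E
python3 meas.py
```

```text
strip top [ 588.01 -152.27  163.97   27.26  -27.06] scene [ 586.47 -153.05  166.09   29.06  -27.11]
plate top [536.45 108.56 102.25  53.67 -15.75] scene [535.21 108.54 103.33  55.53 -15.52]
hole [565.9  82.3  12. ] tri [558.7 104.3  54.7] 48.1
hole [558.1 102.3  12. ] tri [552.3 105.9  43.1] 11.2
hole [537.1 108.8  12. ] tri [536.8 108.5  13.4] 0.4
hole [515.7 114.6  12. ] tri [520.1 110.8 -17.7] 12.2
hole [506.5 133.3  12. ] tri [513.1 110.8 -28.9] 52.7
dow [[596.2, -170.2], [544.9, -110.7]] mean [ 570.6 -140.4]
lift [[594.7, -135.6], [578.9, -166.7], [559.9, -116.9], [543.2, -149.0]] mean [ 569.2 -142.1]
screw [[639.5, -139.9], [607.8, -202.2], [532.4, -85.5], [501.0, -146.1]] mean [ 570.2 -143.4]
dow tri [ 585.  -133.3   90.2] 57.7
dow tri [ 557.  -149.2   17. ] 67.4
screw tri [ 590.9 -131.    72.6] 112.2
screw tri [ 516.6 -167.8 -103.2] 6.0
punch [ 0.40410584 -0.0107949   0.06      ]
```

```bash
cat >> meas.py <<'E'
print("---- matched (scene view looks from the far side)")
for a,b in zip(ht,hs[::-1]):
    p,e=tri(T,a,S,b);print("hole",np.round(p*1000,1),round(e*1000,1))
ends={}
for c,m,n in((T,mt,"t"),(S,ms,"s")):
    x,y,w,h,a=fit(c,m,.04);a=np.radians(a);u=np.array([np.cos(a),np.sin(a)])*(w-3)/2
    ends[n]=[proj(c,np.array([x/1e3+s*u[0]/1e3,y/1e3+s*u[1]/1e3,.04])) for s in(1,-1)]
for a,b in zip(ends["t"],ends["s"]): p,e=tri(T,a,S,b);print("strip end",np.round(p*1000,1),round(e*1000,1))
for a,b in(((232,132),(122,425)),((138,213),(233,380))):
    p,e=tri(T,blob(T,(270+a[0]/4,126+a[1]/4),1,2),S,blob(S,(140+b[0]/4,180+(b[1]-300)/4),1,2));print("dow tri",np.round(p*1000,1),round(e*1000,1))
E
python3 meas.py | sed -n '/----/,$p'
```

```text
---- matched (scene view looks from the far side)
hole [565.7  82.6  12.8] 0.7
hole [557.8 102.4  13.6] 0.4
hole [536.8 108.5  13.4] 0.4
hole [515.4 114.2  13.7] 0.5
hole [506.3 133.1  13.5] 0.3
strip end [ 659.7 -189.4   40.5] 1.2
strip end [ 516.1 -115.4   41.7] 0.1
dow tri [ 596.5 -171.4   51.5] 2.2
dow tri [ 544.8 -111.6   53.4] 2.2
```

```bash
cat >> h.py <<'E'
def Q(deg):
    a=np.radians(deg)/2;return [np.cos(a),np.sin(a),0,0]
def show(r,msg=""):
    s=r.state();print(msg,"t",round(s["t"],2),"p",np.round(s["eef_pos"]*1000,2),"F",np.round(s["contact_force"],1),"M",np.round(s["ft_torque"],2),"gap",round(s["finger_gap"],3),"g",np.round(s["grasp_force"],1))
E
python3 - <<'E'
from rig import r
from h import *
for a in(-15.8,164.2): print(a,r.inverse_kinematics([.5366,.1087,.10],Q(a)), r.inverse_kinematics([.57,-.143,.10],Q(a-11.3)))
r.movep([.5366,.1087,.09],Q(-15.8));show(r)
hit=r.line_to([.5366,.1087,.001],speed=.08,contact_N=8);show(r,hit)
if not hit:
    r.clamp(60);show(r,"clamped")
    r.line_to([.5366,.1087,.12]);r.dwell(.2);show(r,"lift")
    for n in("scene","top"): cv2.imwrite(f"pics/{n}1.png",r.read_camera(n)["frame"][:,:,::-1])
    a,b=cv2.imread("pics/scene1.png"),cv2.imread("pics/top1.png")
    cv2.imwrite("pics/lift.png",np.hstack([cv2.resize(x,(400,300),interpolation=3) for x in(a[110:260,180:380],b[90:240,110:310])]))
E
```

```text
-15.8 [-2.09180008e-02  2.28349924e-01  1.79145199e+00 -4.44089210e-16
  1.12179074e+00  1.82564035e+00] [-4.51274953e-01  3.23370275e-01  1.67424898e+00 -4.44089210e-16
  1.14397340e+00  1.59250560e+00]
164.2 [-2.09180008e-02  2.28349924e-01  1.79145199e+00 -4.44089210e-16
  1.12179074e+00 -1.31595231e+00] [-4.51274953e-01  3.23370275e-01  1.67424898e+00 -4.44089210e-16
  1.14397340e+00 -1.54908705e+00]
 t 2.63 p [536.99 108.07  90.23] F [0.5 0.4 0.6] M [ 0.01 -0.04  0.02] gap 1.004 g 0.0
False t 3.9 p [537.22 108.71   1.65] F [-0.2 -0.3  0.3] M [-0.04 -0.02 -0.07] gap 1.003 g 0.0
clamped t 4.32 p [537.12 108.54   1.84] F [-2.1 -1.7  5.6] M [-0.16  0.31 -0.02] gap 0.585 g 63.4
lift t 5.46 p [535.79 108.72 118.78] F [-0.   0.4 -4.3] M [ 0.   -0.01 -0.04] gap 0.583 g 63.0
```

View pics/lift.png

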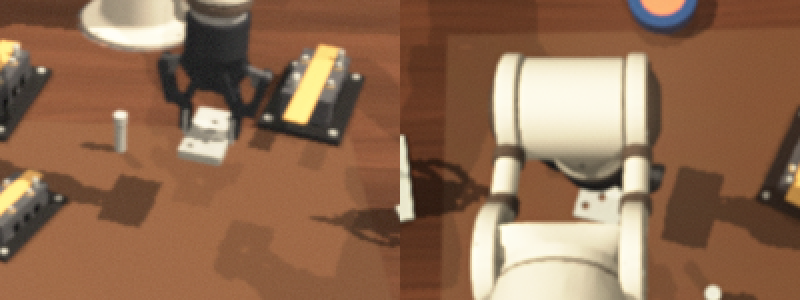

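The plate hangs level and centred in the gripper (left crop about (208,135)). Next I rest it on the pin tips, 10 mm off along the block's −x.

```bash
cat >> h.py <<'E'
YAW=-27.1;C=np.array([.5702,-.1430])
def W(dx,dy,z):  # block coords (mm) -> world
    a=np.radians(YAW);return [C[0]+(dx*np.cos(a)-dy*np.sin(a))/1e3,C[1]+(dx*np.sin(a)+dy*np.cos(a))/1e3,z]
def B(p):
    a=np.radians(YAW);e=(np.array(p[:2])-C)*1e3;return np.round([e[0]*np.cos(a)+e[1]*np.sin(a),-e[0]*np.sin(a)+e[1]*np.cos(a)],2)
E
python3 - <<'E'
from rig import r
from h import *
r.movep(W(-10,0,.10),Q(YAW));r.line_to(W(-10,0,.065),speed=.08);r.dwell(.2);show(r,"above")
hit=r.line_to(W(-10,0,.046),speed=.015,contact_N=2.5);show(r,hit)
r.dwell(.3);show(r,"rest");print(B(r.state()["eef_pos"]))
cv2.imwrite("pics/rest.png",cv2.resize(r.read_camera("scene")["frame"][150:270,100:260,::-1],(800,600),interpolation=3))
E
```

```text
above t 7.33 p [ 561.81 -138.77   65.68] F [-0.   0.2 -4.9] M [-0.01  0.01 -0.  ] gap 0.587 g 63.0
True t 8.12 p [ 561.24 -138.42   53.66] F [-0.2 -0.5  5.6] M [ 0.01 -0.08 -0.02] gap 0.585 g 64.0
rest t 8.43 p [ 561.21 -138.38   53.62] F [ 0.  -0.4  5.9] M [ 0.01 -0.04  0.05] gap 0.584 g 64.0
[-10.11   0.02]
```

View pics/rest.png

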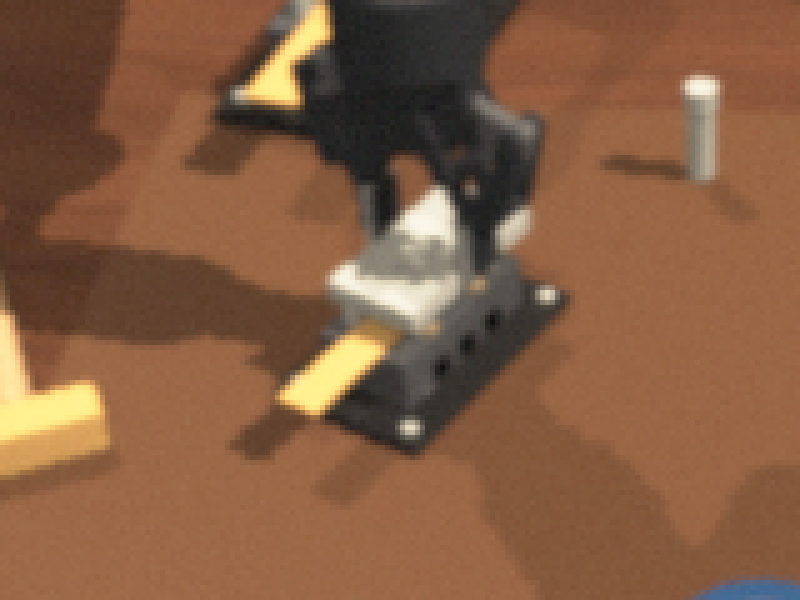

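The plate rests on the pin tips, visible just above the block at about (395,290), with the TCP 53.6 mm high as expected. Now I slide it.

Run:
```python
from rig import r
from h import *
for dx in np.arange(-9,5.1,1):
    r.line_to(W(dx,0,.0525),speed=.02)
    s=r.state();f=s["contact_force"];print(dx,B(s["eef_pos"]),round(s["eef_pos"][2]*1e3,2),np.round(f,1),round(s["t"],2))
    if f[2]<0 or s["eef_pos"][2]<.0522 or np.hypot(*f[:2])>12: break
```

```text
-9.0 [-9.29  0.05] 53.55 [-5.8  1.8  8.6] 8.78
-8.0 [-9.18  0.08] 53.5 [-8.2  3.5 11.8] 9.03
-7.0 [-8.37  0.11] 53.52 [-8.1  3.8 10.5] 9.28
-6.0 [-7.44  0.16] 53.48 [-8.2  3.7 11.8] 9.53
-5.0 [-6.39  0.19] 53.45 [-8.1  3.  12. ] 9.78
-4.0 [-5.22  0.21] 53.33 [-6.4  3.8  8.6] 10.03
-3.0 [-4.    0.22] 53.0 [-5.   3.3  6.7] 10.28
-2.0 [-2.25  0.01] 51.91 [-0.   0.  -3.3] 10.53
```

Run:
```python
from rig import r
from h import *
def P(m):
    s=r.state();print(m,B(s["eef_pos"]),round(s["eef_pos"][2]*1e3,2),np.round(s["contact_force"],1),np.round(s["ft_torque"],2),round(s["t"],2))
hit=r.line_to(W(-1.5,0,.0505),speed=.02,contact_N=6);P(hit)
hit=r.line_to(W(-1,0,.049),speed=.02,contact_N=6);P(hit)
r.dwell(.2);P("")
```

```text
False [-1.42 -0.1 ] 50.05 [ 0.9 -0.6 -4.5] [-0.13 -0.28 -0.01] 10.78
False [-1.27 -0.04] 48.68 [ 0.7  0.2 -4.6] [-0.07 -0.03  0.02] 11.03
 [-1.19  0.01] 48.92 [ 0.5  0.2 -5.2] [ 0.03  0.   -0.  ] 11.22
```

The pins are in the holes with no side force. I lower to the lift pins, wait there, then press.

Run:
```python
from rig import r
from h import *
def P(m):
    s=r.state();print(m,B(s["eef_pos"]),round(s["eef_pos"][2]*1e3,2),np.round(s["contact_force"],1),np.round(s["ft_torque"],2),round(s["t"],2));return s
hit=r.line_to(W(-1.2,0,.0452),speed=.02,contact_N=8);P(hit)
r.dwell(.4);P("dropped")
for z in(.044,.043,.042,.041):
    hit=r.line_to(W(-1.2,0,z),speed=.02,contact_N=25);s=P((z,hit))
r.dwell(.3);P("")
```

```text
False [-0.81  0.04] 45.84 [-0.7  0.1  1.5] [0.11 0.13 0.02] 11.57
dropped [-0.76  0.03] 45.6 [0.  0.6 2.2] [ 0.06  0.03 -0.03] 11.97
(0.044, False) [-0.81  0.04] 44.33 [-1.4  0.   3.9] [0.06 0.01 0.01] 12.22
(0.043, False) [-0.8   0.04] 43.34 [-0.3  0.6  6. ] [0.15 0.05 0.08] 12.47
(0.042, False) [-0.77  0.04] 42.52 [-0.4  1.   6.5] [ 0.13  0.15 -0.01] 12.72
(0.041, False) [-0.75  0.04] 41.92 [-2.1  1.2  8.6] [ 0.21  0.33 -0.  ] 12.97
 [-0.81  0.05] 41.87 [-2.1  1.   9.4] [ 0.22  0.3  -0.  ] 13.27
```

Run:
```python
from rig import r
from h import *
for z in(.0403,.0395):
    hit=r.line_to(W(-1,0,z),speed=.02,contact_N=25);r.dwell(.4);show(r,(z,hit))
print(B(r.state()["eef_pos"]))
for n in("scene",): cv2.imwrite("pics/fin.png",cv2.resize(r.read_camera(n)["frame"][150:270,100:260,::-1],(800,600),interpolation=3))
```

```text
(0.0403, False) t 13.92 p [ 569.52 -142.61   41.83] F [-4.5  1.9 13.2] M [0.43 0.75 0.  ] gap 0.586 g 65.0
(0.0395, False) t 14.57 p [ 569.57 -142.62   41.83] F [-7.7  1.9 19.8] M [ 0.56  1.22 -0.03] gap 0.588 g 65.5
[-0.74  0.05]
```

View pics/fin.png

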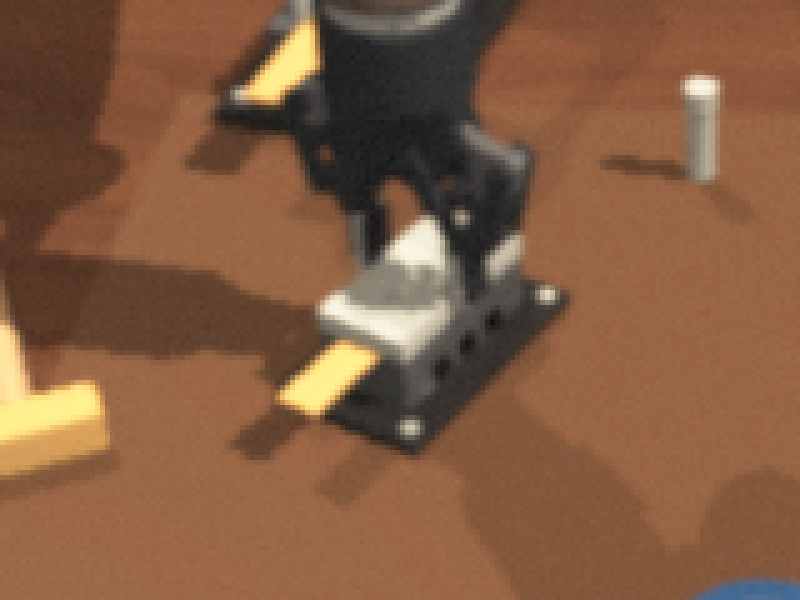

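The plate lies flush over the block, hard against the strip: its front edge is at about (360,330) and the height stopped changing while the force rose to 20 N. The bystanders visible in this crop (punch, mallet, tin) are where they were, so I hand it in.

```bash
python3 -c "
from rig import r
print(r.job_done())"
```

```text
the job is handed in; nothing more can be done
None
```

The guide plate was rested on the pin tips 10 mm out of place, slid until it dropped onto both pins, and pressed flat on the strip; I handed the job in at about 14.6 s of the 38 s with the gripper still pressing it shut, and no verdict was returned.

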